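Pack the paint pots into the carrier and put its cover back on

ROBOT

A 6-joint arm with a two-finger parallel gripper is mounted at the origin on the work surface. World frame = base frame: x ahead of the robot, y to its left, z up, the work surface at z = 0. Lengths are in m, angles in rad, forces in N, time in s.
With the tool pointing down it reaches from about 0.35 to 0.975 m from the base axis. Payload 4.9 kg.
Tool frame: the origin (TCP) lies at the very end of the fingers, on their centre line; the grasp point (between the pads) lies 19 mm behind it; z points along the fingers, y is the line along which they close (so a half turn about z gives the same grasp; the last joint's range is limited). The gripper opens to 85 mm and grips with 20 to 120 N. Pads are 22 mm wide; open, the fingers measure 114 mm over their backs; the gripper's body (76 mm by 85 mm) begins 54 mm behind the grasp point. The pads swing forward as they close: fully open they stand 13 mm farther back than shut.
Start: joints at [1.05, 0.053, 1.613, -0, 1.476, -0.119], TCP at [0.244, 0.575, 0.231] pointing down, gripper open.
Joint ranges: [-3.01, 3.01], [-1.01, 2.22], [0.06, 2.58], [-1.02, 4.17], [0.09, 2.62], [-3.14, 3.14]. Speed limits (rad/s): [2.57, 2.57, 3.14, 3.14, 3.14, 3.14].

INTERFACE

Orientations are given as a unit quaternion [w, x, y, z].
In Python, from plant import monitor, vision, manip gives the robot as it stands. The module is installed in compiled form; this text tells all that it offers.
- The arm moves only by the tool arm_command, never from a script. Its argument "rows" is a list of rows, each a list of 3 entries, a list of its own where there are three numbers: the finger opening in mm, from 0 to 85.4, then the shift along the world's x, y, z in units of 30 cm (1.0 is 30 cm), then the turn, a rotation vector about the world's x, y, z in units of pi/2 rad (1.0 is pi/2 rad). In form: [[claw, [x, y, z], [wx, wy, wz]], ...]. A call has 1 to 12 rows; each row is the pose to reach, as a shift and turn from the pose commanded when the call began; what a row does not reach only later rows make up. A row lasts 1/12 s, in which the tool goes at most 41.7 mm and 7.16 degrees, less where a joint would pass 70% of its speed; a pose out of reach is approached as far as the arm can. A call with a number of a shift or a turn outside -1 to 1 is refused whole. A call with a gripper value outside its range is refused whole. The fingers move at their own pace and stop on an object; the grip force is fixed at half the most. Time passes only in rows, so rows that repeat a pose let the fingers close. It gives the time, the measured TCP pose, the force, the opening and the grip force at its end, in the units of the state.
- monitor.state(): the state, without advancing time (a new reading comes with each control period).
- vision.grab_frame(name): name is "side" or "top"; returns a dict with "color" (420x560x3 uint8, red, green, blue), "z_map" (420x560 float32, m along the optical axis (not along the pixel's ray), 0 where there is no reading), "mtx" (3x3 intrinsics, pixels), "k1" (the pictures are not rectified: a ray, as slopes to the right and down, at radius r is drawn at 1 + k1 r^2 times it, then the intrinsics apply), "R" (3x3) and "t" (3): a world point X has camera coordinates R X + t. Camera axes: x right, y down, z forward; pixel columns grow to the right and rows downward; lengths in m; the calibration is good to about 2 mm. A picture is of the moment at which its call begins.
- manip.job_done(): hands the job in; it is judged then, once.
The state is a dict: "time": time; "joint_pos": joint angles; "joint_vel": joint speeds; "joint_efforts": joint torques, N m; "tool_pos": TCP position; "tool_rot": TCP orientation; "contact_force": force on the tool from outside, world axes, zero at the start; "ft_torque": the same for the moment, N m; "gripper_width": opening from 0.0 (shut) to 1.0 (fully open); "grasp_force": force on a finger pad.
Only numpy, scipy, OpenCV 4.12 (cv2) and the standard library are available. Lean on these libraries where they do the work, as an engineer would, in place of code of your own. Each camera call takes 0.05 s, during which the arm holds its last target. There are 200 camera calls.

TASK

Pack up the studio's paint: lift the cover off the wooden carrier by its handle and set it down flat on the bench clear of the carrier, then take every capped paint pot out of the clutter tray and stand one in each pocket of the carrier, in any pocket. Then put the cover back squarely over the pots so that it sits fully down on the carrier's base board all round; leave the tin and the tape roll in the tray and do not disturb the bottle and the brush tin at the back.

Things in the scene. Friction and masses are not known exactly. Their poses are not given: they have to be found in the camera images.
- carrier: Fixed wooden carrier on the left or right side of the bench: base board 160 (x) x 224 (y) x 8 mm, on it light wood walls 4 mm thick and 30 mm high (tops 38 mm above the bench), 132 x 196 mm outside, making 2 (along x) x 3 (along y) pockets. The board sticks out 14 mm all round; the cover's skirt stands on that rim. Origin: centre of the underside, on the bench; z up.
- pocket (a point): One of the carrier's six square pockets, 60 mm wide inside: centre of its floor, 8 mm above the bench, at x = -32, y = -64 mm in the carrier's frame. The pocket centres are at x = -32 and +32, y = -64, 0 and +64 mm.
- cover: Loose plywood cover, an upside-down box open below: 150 (x) x 214 (y) mm outside, 76 mm high, walls 6 mm, inside 138 x 202 x 70 mm, so 3 mm clear of the carrier's walls on each side; about 0.35 kg. Origin: centre of the plane of its lower edge, z up. It starts on the carrier, its origin 8 mm above the carrier's. It fits either way round (half a turn).
- cover_handle (a point): Middle of the cover's dark wood bar handle, 109 mm above the cover's lower edge. The bar runs along the cover's y axis, 100 mm long, 14 mm wide and 14 mm high, on a post near each end (76 mm free between them, 26 mm free below).
- tray: Fixed open wooden tray, 256 x 256 mm outside, 30 mm high, walls and floor 6 mm, on the other side of the bench from the carrier; the bench between the two is clear, a gap 0.22 m wide or more. Origin: centre of the underside. Pots, tin and tape roll stand in it, 65 mm or more between centres.
- tin: Plain aluminium tin can, 48 mm in diameter, 75 mm high, no cap; stands in the tray and stays there. Origin: centre of its underside.
- tape: Roll of masking tape lying flat, 68 mm outside and 50 mm inside diameter, 25 mm high; in the tray and stays there. Origin: centre of its underside.
- gesso: White plastic bottle, 68 mm in diameter, 170 mm high, standing beyond the work at the back of the bench (x about 0.75 m); bystander. Origin: centre of its underside.
- brush_tin: Steel tin 76 mm in diameter, 110 mm high, with brushes standing in it (to 215 mm), at the back of the bench (x about 0.75 m); bystander. Origin: centre of its underside.
- pot_a: Capped paint pot, standing in the tray: white body 46 mm in diameter and 40 mm high, on it a black cap 38 mm in diameter and 26 mm high, 66 mm in all, about 0.12 kg; round; grip it by the cap. Origin: centre of its underside, z up. Four to six of the six pots are there; an absent one reads None from the start. A pot may get knocked a few cm aside.
- pot_b: As pot_a: capped paint pot, 46 mm in diameter, cap 38 mm, 66 mm high in all; origin at the centre of its underside; None from the start if absent.
- pot_c: As pot_a: capped paint pot, 46 mm in diameter, cap 38 mm, 66 mm high in all; origin at the centre of its underside; None from the start if absent.
- pot_d: As pot_a: capped paint pot, 46 mm in diameter, cap 38 mm, 66 mm high in all; origin at the centre of its underside; None from the start if absent.
- pot_e: As pot_a: capped paint pot, 46 mm in diameter, cap 38 mm, 66 mm high in all; origin at the centre of its underside; None from the start if absent.
- pot_f: As pot_a: capped paint pot, 46 mm in diameter, cap 38 mm, 66 mm high in all; origin at the centre of its underside; None from the start if absent.
Not all that is in view belongs to the job. What is shaped like the pot_b but green is not meant. What is shaped like the pot_e but green is not meant.

How it is judged:
By the outcome, as a careful person would: the job done as asked, in the order asked, and still so for the second after the job is handed in, with the robot touching nothing.
Of pot_a, pot_b, pot_c, pot_d, pot_e, pot_f only 4 to 6 are there at a start; the rules pass over those that are not, and their reading is None.
At some moment in a run one of pot_a, pot_b, pot_c, pot_d, pot_e, pot_f may be knocked a few centimetres aside while the robot is not near it.
It also fails if it takes over 208 s, if anything falls off the work surface, if the arm or the gripper's body presses on something with over 40 N, if the wrist force passes 120 N, or if a joint passes its speed limit or range.

## Working session

There is one attempt and no reset: what is moved stays moved. The work goes in short steps, Python scripts to look and compute and a tool call to move; the robot and the scene stay as the last step left them, time stands still between calls to the robot, and variables do not carry over. Pictures are saved under pics/ and viewed, at most 14 in all, crops included, and the job is handed in when it is done.

Besides the shell and the picture viewer there is one more tool, called after "Call:" as a command line: name --argument value ..., lists and objects as JSON in quotes. arm_command: Moves the arm, as the interface text tells. Shifts and turns lie within -1 to 1; 1 stands for 30 cm of shift or pi/2 rad of turn. Its arguments: {"type":"object","properties":{"rows":{"type":"array"}},"required":["rows"]}

```bash
mkdir -p pics; cat > h.py <<'E'
import numpy as np, cv2
from plant import monitor, vision, manip
def grab(n):
    f=vision.grab_frame(n); return f
def cloud(f):
    K=f["mtx"];k1=f["k1"];z=f["z_map"];H,W=z.shape
    u,v=np.meshgrid(np.arange(W),np.arange(H))
    p=np.stack([u,v],-1).reshape(-1,1,2).astype(np.float64)
    r=cv2.undistortPoints(p,K,np.array([k1,0,0,0,0.])).reshape(H,W,2)
    c=np.dstack([r*z[...,None],z])
    X=(c-np.array(f["t"]).reshape(3))@np.array(f["R"])
    X[z<=0]=np.nan
    return X
def save(f,n,crop=None,s=1):
    im=f["color"][...,::-1]
    if crop: a,b,c,d=crop; im=im[b:d,a:c]
    im=cv2.resize(im,None,fx=s,fy=s,interpolation=cv2.INTER_CUBIC)
    cv2.imwrite("pics/"+n+".png",im)
E
python3 - <<'E'
from h import *
for n in("top","side"):
    f=grab(n); save(f,n+"0"); np.savez(n+"0.npz",**f); print(n,f["mtx"],f["k1"],f["R"],f["t"])
s=monitor.state();print(s)
E
```

```text
top [[420.93420831   0.         279.44580554]
 [  0.         420.93420831 207.92735057]
 [  0.           0.           1.        ]] -0.0652475612425993 [[-0.02443284 -0.99955471  0.01712917]
 [-0.99619688  0.02291015 -0.08406489]
 [ 0.08363503 -0.01911797 -0.99631305]] [-0.05098832  0.58799532  1.11824528]
side [[483.79232842   0.         278.27194685]
 [  0.         483.79232842 201.97079935]
 [  0.           0.           1.        ]] 0.004249726237819263 [[ 0.96250204 -0.27093449  0.01357686]
 [-0.19452364 -0.7242031  -0.66158176]
 [ 0.18907772  0.63413277 -0.74975012]] [-0.56524106  0.1210069   1.46941009]
{'time': 0.1, 'joint_pos': array([ 1.05001654e+00,  5.33207129e-02,  1.61411287e+00,  1.11320401e-06,
        1.47599545e+00, -1.18980988e-01]), 'joint_vel': array([-0.00097373, -0.00205942, -0.00270563,  0.00115292, -0.00047584,
       -0.00187142]), 'joint_efforts': array([ 2.21476403e-04, -3.94910109e+01, -3.71362638e+01, -9.41567669e-05,
        3.94547664e-03,  2.56882379e-05]), 'tool_pos': array([0.24413763, 0.57475453, 0.23019361]), 'tool_rot': array([-2.89253769e-04,  1.99550687e-01,  9.79887075e-01, -8.71439407e-04]), 'contact_force': array([-0.10126018,  0.72651551,  0.06824553]), 'ft_torque': array([ 0.03438054, -0.03283988, -0.01913138]), 'grasp_force': 0.0, 'gripper_width': 1.0015274599206827}
```

View pics/top0.png

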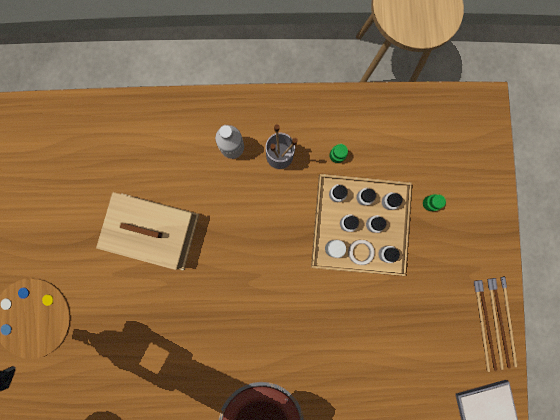

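View pics/side0.png

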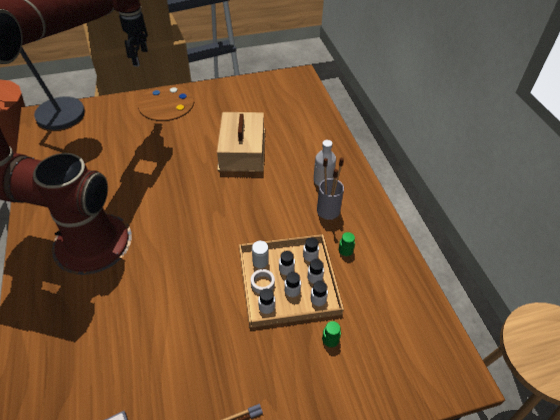

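The top view shows the covered carrier at (148,232) with its handle at (143,230), and the tray at (362,225). There are six black-capped white pots at (339,192), (368,196), (393,200), (350,223), (377,224) and (391,254). The tin is at (337,249) and the tape at (362,252). The two green pots at (340,153) and (435,203) stand outside the tray, are the wrong colour and are not meant. The black-capped white ones fit the description.

The side view shows the same six pots, with both green pots outside the tray. I'll confirm in a crop and measure.

```bash
cat >> h.py <<'E'
def pots(f,X=None):
    """cap tops: dark pixels at z~72mm inside tray region"""
    X=cloud(f) if X is None else X
    return X
E
python3 - <<'E'
from h import *
f=dict(np.load("top0.npz")); save(f,"crop0",(300,135,460,285),4)
for n in("top","side"):
    f=dict(np.load(n+"0.npz")); X=cloud(f); Z=X[...,2]; c=f["color"].astype(int)
    b=(abs(X[...,0]-.5)<.45)&(abs(X[...,1])<.5)
    print(n,"bench z",np.nanmedian(Z[b&(abs(Z)<.015)]))
    # tall-ish blobs z 55..95, right side
    def blobs(m,nm,mn=15):
        k,l,st,ce=cv2.connectedComponentsWithStats(m.astype(np.uint8))
        for i in range(1,k):
            if st[i,4]>=mn:
                q=X[l==i]; print(nm,st[i,4],ce[i].round(),"mean",np.median(q,0).round(4),"mid",((np.percentile(q,2,0)+np.percentile(q,98,0))/2).round(4),"col",np.median(c[l==i],0))
    blobs(b&(X[...,1]<0.05)&(X[...,0]>.3)&(Z>.062)&(Z<.09),"pot/tin")
    blobs(b&(X[...,1]>0.1)&(X[...,0]>.3)&(Z>.1)&(Z<.13),"handle")
    for nm,m in(("cover",(X[...,1]>0.1)&(abs(Z-.084)<.008)),("handle",(X[...,1]>.1)&(abs(Z-.124)<.007)),("trayrim",(abs(Z-.03)<.006)&(X[...,1]<.05)&(X[...,1]>-.45))):
        m=m&b&(X[...,0]>.3); k,l,st,ce=cv2.connectedComponentsWithStats(m.astype(np.uint8)); 
        if k<2: continue
        i=1+st[1:,4].argmax(); q=X[l==i]
        r=cv2.minAreaRect((q[:,:2]*1000).astype(np.float32)); print(nm,len(q),r,"z",np.median(q[:,2]), q.mean(0))
E
```

```text
top bench z -0.0007714308809140828
pot/tin 26 [271. 141.] mean [ 0.7617 -0.0461  0.0768] mid [ 0.7562 -0.0459  0.0761] col [47.5 46.  46.5]
pot/tin 36 [285. 139.] mean [ 0.7668 -0.0819  0.0769] mid [ 0.7614 -0.083   0.0778] col [55.5 54.  56. ]
pot/tin 30 [239. 147.] mean [0.7426 0.0372 0.0771] mid [0.7491 0.0394 0.0767] col [73.  69.  65.5]
pot/tin 143 [341. 150.] mean [ 0.734  -0.2312  0.0649] mid [ 0.7332 -0.2306  0.0654] col [ 41. 151.  70.]
pot/tin 54 [279. 161.] mean [ 0.7037 -0.067   0.0765] mid [ 0.7133 -0.0673  0.0761] col [53.5 52.  55. ]
pot/tin 166 [340. 191.] mean [ 0.6239 -0.2243  0.0712] mid [ 0.6246 -0.2252  0.0709] col [38. 38. 39.]
pot/tin 167 [369. 194.] mean [ 0.6136 -0.3007  0.0708] mid [ 0.613  -0.3016  0.0702] col [35. 35. 36.]
pot/tin 161 [395. 199.] mean [ 0.5993 -0.3684  0.0711] mid [ 0.5993 -0.369   0.0695] col [30. 31. 33.]
pot/tin 109 [438. 201.] mean [ 0.5921 -0.4868  0.0652] mid [ 0.5921 -0.4862  0.0658] col [ 36. 148.  66.]
pot/tin 166 [352. 222.] mean [ 0.5418 -0.2518  0.0711] mid [ 0.5428 -0.2516  0.0706] col [37. 37. 39.]
pot/tin 160 [379. 223.] mea
[... 2382 characters left out ...]
5 [332. 327.] mean [ 0.5902 -0.4878  0.0653] mid [ 0.5907 -0.4865  0.0662] col [ 72. 189.  99.]
handle 111 [241. 125.] mean [0.5281 0.2674 0.1236] mid [0.5311 0.2846 0.117 ] col [85. 47. 28.]
cover 1685 ((532.21826171875, 289.31817626953125), (226.92665100097656, 150.26380920410156), 73.9627685546875) z 0.08521014036363236 [0.52962379 0.27785062 0.08514775]
handle 89 ((531.357421875, 285.93524169921875), (102.97259521484375, 14.455313682556152), 74.08731842041016) z 0.12471843336366699 [0.53121866 0.28415439 0.1246514 ]
trayrim 826 ((536.0716552734375, -288.59100341796875), (263.5363464355469, 256.6805114746094), 83.43911743164062) z 0.030153078040139277 [ 0.53612087 -0.30907275  0.02999178]
```

View pics/crop0.png

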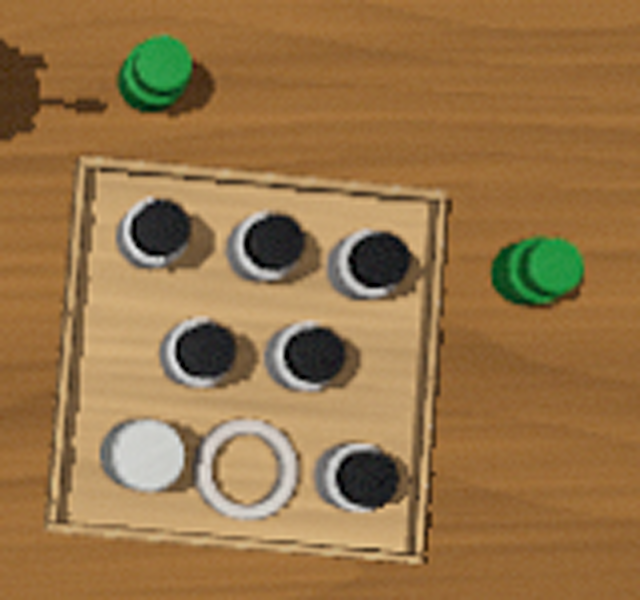

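All six black-capped pots are confirmed in the crop. The carrier is at about (0.532, 0.287) with yaw −16°. I'm moving above the handle.

Call:
arm_command --rows '[[85,[0.96,-0.959,-0.05],[0,0,-0.922]],[85,[0.96,-0.959,-0.05],[0,0,-0.922]],[85,[0.96,-0.959,-0.05],[0,0,-0.922]],[85,[0.96,-0.959,-0.05],[0,0,-0.922]],[85,[0.96,-0.959,-0.05],[0,0,-0.922]],[85,[0.96,-0.959,-0.05],[0,0,-0.922]],[85,[0.96,-0.959,-0.05],[0,0,-0.922]],[85,[0.96,-0.959,-0.05],[0,0,-0.922]],[85,[0.96,-0.959,-0.05],[0,0,-0.922]],[85,[0.96,-0.959,-0.05],[0,0,-0.922]],[85,[0.96,-0.959,-0.05],[0,0,-0.922]],[85,[0.96,-0.959,-0.05],[0,0,-0.922]]]'

```text
time: 1.1
tool_pos: [0.5334, 0.2855, 0.2153]
tool_rot: [-0.0, 0.801, 0.598, -0.001]
contact_force: [-0.9, 0.0, 0.3]
gripper_width: 0.994
grasp_force: 0.0
```

Call:
arm_command --rows '[[50,[0,0,0],[0,0,0]],[50,[0,0,0],[0,0,0]],[50,[0,0,0],[0,0,0]],[50,[0,0,0],[0,0,0]]]'

```text
time: 1.43
tool_pos: [0.532, 0.2879, 0.2161]
tool_rot: [-0.0, 0.798, 0.603, -0.0]
contact_force: [0.3, 0.1, -0.4]
gripper_width: 0.583
grasp_force: 0.0
```

```bash
cat >> h.py <<'E'
def st():
    s=monitor.state(); q=s["tool_rot"]; yaw=np.degrees(2*np.arctan2(q[2],q[1]))-90
    print("t%.1f"%s["time"],s["tool_pos"].round(4),"yaw",yaw.round(2),"F",s["contact_force"].round(1),"w",round(85.4*s["gripper_width"],1),"g",round(s["grasp_force"],1),q.round(4)); return s
E
python3 -c "
from h import *
st()"
```

```text
t1.4 [0.532  0.2879 0.2161] yaw -15.89 F [ 0.3  0.1 -0.4] w 49.8 g 0.0 [-0.000e+00  7.981e-01  6.026e-01 -1.000e-04]
```

Call:
arm_command --rows '[[50,[0,0,-0.1],[0,0,0]],[50,[0,0,-0.2],[0,0,0]],[50,[0,0,-0.28],[0,0,0]],[50,[0,0,-0.34],[0,0,0]],[50,[0,0,-0.37],[0,0,0]],[50,[0,0,-0.39],[0,0,0]],[50,[0,0,-0.39],[0,0,0]],[50,[0,0,-0.39],[0,0,0]]]'

```text
time: 2.1
tool_pos: [0.533, 0.2879, 0.1004]
tool_rot: [0.0, 0.798, 0.602, 0.001]
contact_force: [-0.8, 0.2, 0.1]
gripper_width: 0.585
grasp_force: 0.0
```

Call:
arm_command --rows '[[5,[0,0,0],[0,0,0]],[5,[0,0,0],[0,0,0]],[5,[0,0,0],[0,0,0]],[5,[0,0,0],[0,0,0]],[5,[0,0,0],[0,0,0]],[5,[0,0,0],[0,0,0]],[5,[0,0,0],[0,0,0]],[5,[0,0,0],[0,0,0]]]'

```text
time: 2.77
tool_pos: [0.5325, 0.288, 0.1004]
tool_rot: [-0.0, 0.799, 0.602, 0.0]
contact_force: [-2.8, 1.1, 5.5]
gripper_width: 0.147
grasp_force: 62.6
```

```bash
python3 -c "
from h import *
st()"
```

```text
t2.8 [0.5325 0.288  0.1004] yaw -15.99 F [-2.8  1.1  5.5] w 12.5 g 62.6 [-2.000e-04  7.986e-01  6.019e-01  4.000e-04]
```

Call:
arm_command --rows '[[5,[0,0,0.02],[0,0,0]],[5,[0,0,0.05],[0,0,0]],[5,[0,0,0.1],[0,0,0]],[5,[0,0,0.16],[0,0,0]],[5,[0,0,0.22],[0,0,0]],[5,[0,0,0.28],[0,0,0]],[5,[0,0,0.33],[0,0,0]],[5,[0,0,0.36],[0,0,0]],[5,[0,0,0.37],[0,0,0]],[5,[0,0,0.37],[0,0,0]]]'

```text
time: 3.6
tool_pos: [0.5327, 0.2875, 0.2108]
tool_rot: [0.0, 0.799, 0.602, 0.0]
contact_force: [-0.2, 0.7, -4.3]
gripper_width: 0.151
grasp_force: 61.3
```

```bash
python3 - <<'E'
from h import *
st(); f=grab("side"); save(f,"lift"); 
f=grab("top"); X=cloud(f); Z=X[...,2]; m=(abs(Z-.194)<.01)&(X[...,1]>.1)&(X[...,0]>.35)
q=X[m]; print(len(q),np.median(q[:,2]),cv2.minAreaRect((q[:,:2]*1000).astype(np.float32)))
E
```

```text
t3.6 [0.5327 0.2875 0.2108] yaw -16.01 F [-0.2  0.7 -4.3] w 12.9 g 61.3 [2.000e-04 7.987e-01 6.018e-01 5.000e-04]
3419 0.19222438263543173 ((532.1649169921875, 286.49749755859375), (216.265380859375, 151.42588806152344), 74.1292953491211)
```

View pics/lift.png

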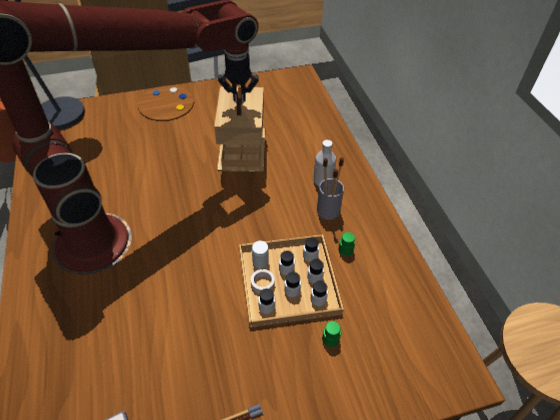

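The side view shows the cover hanging level from the gripper at (240,110), with the carrier open below at (243,153). Next I carry it to the gap.

Call:
arm_command --rows '[[5,[-0.01,-0.04,0],[0,0,0]],[5,[-0.02,-0.12,0],[0,0,0]],[5,[-0.03,-0.22,0],[0,0,0]],[5,[-0.04,-0.33,0],[0,0,0]],[5,[-0.05,-0.44,0],[0,0,0]],[5,[-0.06,-0.55,0],[0,0,0]],[5,[-0.07,-0.66,0],[0,0,0]],[5,[-0.08,-0.76,0],[0,0,0]],[5,[-0.09,-0.85,0],[0,0,0]],[5,[-0.1,-0.91,0],[0,0,0]],[5,[-0.11,-0.94,0],[0,0,0]],[5,[-0.11,-0.94,0],[0,0,0]]]'

```text
time: 4.7
tool_pos: [0.4982, 0.0038, 0.2093]
tool_rot: [-0.0, 0.8, 0.601, -0.001]
contact_force: [0.7, 0.8, -5.1]
gripper_width: 0.148
grasp_force: 61.3
```

Call:
arm_command --rows '[[5,[0,0,-0.05],[0,0,0]],[5,[0,0,-0.12],[0,0,0]],[5,[0,0,-0.19],[0,0,0]],[5,[0,0,-0.26],[0,0,0]],[5,[0,0,-0.32],[0,0,0]],[5,[0,0,-0.35],[0,0,0]],[5,[0,0,-0.37],[0,0,0]],[5,[0,0,-0.38],[0,0,0]],[5,[0,0,-0.385],[0,0,0]],[5,[0,0,-0.39],[0,0,0]],[5,[0,0,-0.392],[0,0,0]],[5,[0,0,-0.392],[0,0,0]]]'

```text
time: 5.7
tool_pos: [0.5, 0.0054, 0.0935]
tool_rot: [0.0, 0.799, 0.602, 0.001]
contact_force: [0.2, -0.3, -4.4]
gripper_width: 0.148
grasp_force: 61.3
```

```bash
python3 - <<'E'
from h import *
st(); 
E
```

```text
t5.7 [0.5    0.0054 0.0935] yaw -16.0 F [ 0.2 -0.3 -4.4] w 12.6 g 61.3 [5.000e-04 7.987e-01 6.018e-01 5.000e-04]
```

Call:
arm_command --rows '[[5,[0,0,-0.003],[0,0,0]],[5,[0,0,-0.005],[0,0,0]],[5,[0,0,-0.005],[0,0,0]]]'

```text
time: 5.95
tool_pos: [0.4998, 0.0054, 0.0925]
tool_rot: [0.0, 0.799, 0.602, 0.0]
contact_force: [-5.8, 1.4, 4.5]
gripper_width: 0.148
grasp_force: 62.3
```

Call:
arm_command --rows '[[20,[0,0,0],[0,0,0]],[50,[0,0,0],[0,0,0]],[50,[0,0,0],[0,0,0]],[50,[0,0,0],[0,0,0]],[50,[0,0,0],[0,0,0]],[50,[0,0,0],[0,0,0]],[50,[0,0,0.1],[0,0,0]],[50,[0,0,0.22],[0,0,0]],[50,[0,0,0.35],[0,0,0]],[50,[0,0,0.45],[0,0,0]],[50,[0,0,0.45],[0,0,0]],[50,[0,0,0.45],[0,0,0]]]'

```text
time: 6.95
tool_pos: [0.5009, 0.0053, 0.229]
tool_rot: [0.002, 0.799, 0.602, 0.002]
contact_force: [0.3, -0.4, -0.1]
gripper_width: 0.585
grasp_force: 0.0
```

```bash
cat >> h.py <<'E'
def caps(zc=.072):
    """both-camera cap centres (dark blobs near cap height), averaged where matched"""
    out=[]
    for n in("top","side"):
        f=grab(n); X=cloud(f); c=f["color"].astype(int).max(-1)
        m=(c<85)&(abs(X[...,2]-zc)<.012)&(X[...,0]>.35)&(X[...,0]<.69)&(abs(X[...,1])<.46)
        k,l,s,ce=cv2.connectedComponentsWithStats(m.astype(np.uint8)); L=[]
        for i in range(1,k):
            if s[i,4]>60:
                q=X[l==i]; r=cv2.minEnclosingCircle((q[:,:2]*1000).astype(np.float32)); L.append([*np.median(q,0),*((np.percentile(q,2,0)+np.percentile(q,98,0))/2)[:2]])
        L=np.array(L); print(n); print(L[np.argsort(L[:,1])].round(4)); out.append(f)
    return out
def walls(f):
    X=cloud(f); Z=X[...,2]
    m=(abs(Z-.038)<.006)&(X[...,1]>.14)&(X[...,1]<.45)&(X[...,0]>.4)&(X[...,0]<.67)
    k,l,s,ce=cv2.connectedComponentsWithStats(m.astype(np.uint8)); i=1+s[1:,4].argmax()
    r=cv2.minAreaRect((X[l==i][:,:2]*1000).astype(np.float32)); print("walls",r,s[i,4])
E
python3 - <<'E'
from h import *
s=st(); T,S=caps()
for f in (T,S):
    walls(f)
    X=cloud(f);Z=X[...,2];m=(abs(Z-.076)<.007)&(abs(X[...,1])<.16)&(X[...,0]>.35)&(X[...,0]<.66)
    q=X[m]; print("cover",cv2.minAreaRect((q[:,:2]*1000).astype(np.float32)))
save(T,"set")
E
```

```text
t7.0 [0.5009 0.0053 0.229 ] yaw -16.0 F [ 0.3 -0.4 -0.1] w 50.0 g 0.0 [0.002  0.7986 0.6018 0.002 ]
top
[[ 0.5981 -0.3684  0.0709  0.5981 -0.3689]
 [ 0.4551 -0.3541  0.0705  0.4546 -0.3539]
 [ 0.5372 -0.3231  0.0712  0.5371 -0.3235]
 [ 0.6114 -0.2996  0.0706  0.6116 -0.2999]
 [ 0.5413 -0.2515  0.071   0.5415 -0.2513]
 [ 0.623  -0.2241  0.0712  0.6234 -0.2246]]
side
[[ 0.5959 -0.3726  0.0723  0.5964 -0.3704]
 [ 0.4526 -0.3587  0.0727  0.4523 -0.3574]
 [ 0.534  -0.3271  0.0726  0.534  -0.3247]
 [ 0.6089 -0.3048  0.0735  0.609  -0.3011]
 [ 0.5385 -0.2561  0.0722  0.5382 -0.2542]
 [ 0.6208 -0.2272  0.0727  0.6219 -0.2251]]
walls ((532.8143920898438, 288.0382080078125), (196.9650421142578, 133.18064880371094), 73.90434265136719) 683
cover ((501.12353515625, 5.0740203857421875), (214.39833068847656, 150.32362365722656), 74.1065673828125)
walls ((485.4320068359375, 233.5469512939453), (95.93103790283203, 182.1066131591797), 31.83931541442871) 161
cover ((499.6701354980469, 5.7797698974609375), (224.54376220703125, 149.83450317382812), 74.01707458496094)
```

View pics/set.png

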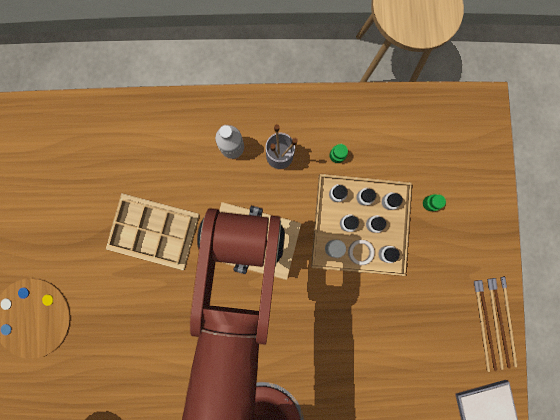

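The cover lies flat at (256,240), clear of the carrier at (153,231) and the tray. The pockets are empty. First pot is D at (0.540, -0.253).

Call:
arm_command --rows '[[50,[0.13,-0.86,0],[0,0,0]],[50,[0.13,-0.86,0],[0,0,0]],[50,[0.13,-0.86,0],[0,0,0]],[50,[0.13,-0.86,0],[0,0,0]],[50,[0.13,-0.86,0],[0,0,0]],[50,[0.13,-0.86,0],[0,0,0]],[50,[0.13,-0.86,0],[0,0,0]],[50,[0.13,-0.86,0],[0,0,0]],[50,[0.13,-0.86,0],[0,0,0]],[50,[0.13,-0.86,-0.1],[0,0,0]],[50,[0.13,-0.86,-0.2],[0,0,0]],[50,[0.13,-0.86,-0.3],[0,0,0]]]'

```text
time: 8.05
tool_pos: [0.5384, -0.2504, 0.1352]
tool_rot: [0.0, 0.798, 0.603, 0.0]
contact_force: [0.7, -0.5, -0.7]
gripper_width: 0.583
grasp_force: 0.0
```

Call:
arm_command --rows '[[50,[0,0,0],[0,0,0]],[50,[0,0,-0.1],[0,0,0]],[50,[0,0,-0.2],[0,0,0]],[50,[0,0,-0.25],[0,0,0]],[50,[0,0,-0.28],[0,0,0]],[50,[0,0,-0.3],[0,0,0]],[50,[0,0,-0.3],[0,0,0]]]'

```text
time: 8.63
tool_pos: [0.5385, -0.2517, 0.0462]
tool_rot: [-0.0, 0.798, 0.602, -0.0]
contact_force: [-1.1, 0.4, 0.7]
gripper_width: 0.589
grasp_force: 0.0
```

```bash
python3 - <<'E'
from h import *
st(); save(grab("side"),"gripd",(200,190,360,310),4)
E
```

```text
t8.6 [ 0.5385 -0.2517  0.0462] yaw -15.95 F [-1.1  0.4  0.7] w 50.3 g 0.0 [-3.000e-04  7.984e-01  6.022e-01 -1.000e-04]
```

View pics/gripd.png

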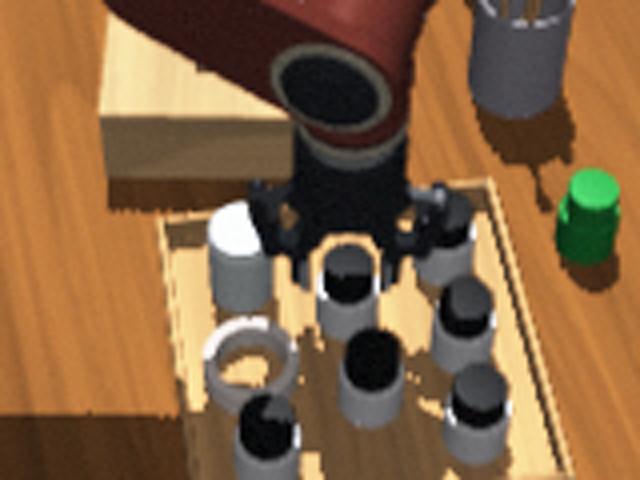

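The enlarged side view shows the fingers straddling D's cap at crop (348,270), clear of the tin and the neighbouring pots. Closing and lifting.

Call:
arm_command --rows '[[30,[0,0,0],[0,0,0]],[30,[0,0,0],[0,0,0]],[30,[0,0,0],[0,0,0]],[30,[0,0,0],[0,0,0]],[30,[0,0,0],[0,0,0]],[30,[0,0,0.03],[0,0,0]],[30,[0,0,0.1],[0,0,0]],[30,[0,0,0.2],[0,0,0]],[30,[0,0,0.31],[0,0,0]],[30,[0,0,0.42],[0,0,0]],[30,[0,0,0.52],[0,0,0]],[30,[0,0,0.55],[0,0,0]]]'

```text
time: 9.68
tool_pos: [0.5403, -0.2538, 0.2178]
tool_rot: [0.004, 0.799, 0.602, 0.002]
contact_force: [0.6, -0.1, 0.3]
gripper_width: 0.426
grasp_force: 60.2
```

```bash
python3 - <<'E'
from h import *
st()
E
```

```text
t9.7 [ 0.5403 -0.2538  0.2178] yaw -16.01 F [ 0.6 -0.1  0.3] w 36.4 g 60.2 [0.0042 0.7987 0.6018 0.0015]
```

Call:
arm_command --rows '[[30,[0,0.06,0],[0,0,0]],[30,[0.01,0.16,0],[0,0,0]],[30,[0.02,0.28,0],[0,0,0]],[30,[0.03,0.4,0],[0,0,0]],[30,[0.04,0.52,0],[0,0,0]],[30,[0.05,0.64,0],[0,0,0]],[30,[0.06,0.76,0],[0,0,0]],[30,[0.065,0.88,0],[0,0,0]],[30,[0.07,0.99,0],[0,0,0]]]'

```text
time: 10.43
tool_pos: [0.5584, 0.0465, 0.2099]
tool_rot: [-0.001, 0.799, 0.602, -0.001]
contact_force: [0.3, -0.5, -1.1]
gripper_width: 0.424
grasp_force: 60.2
```

Call:
arm_command --rows '[[30,[0.01,0.12,0],[0,0,0]],[30,[0.02,0.24,0],[0,0,0]],[30,[0.03,0.36,0],[0,0,0]],[30,[0.04,0.48,0],[0,0,0]],[30,[0.05,0.6,0],[0,0,0]],[30,[0.06,0.72,0],[0,0,0]],[30,[0.066,0.84,0],[0,0,0]],[30,[0.066,0.94,0],[0,0,0]],[30,[0.066,0.99,0],[0,0,0]],[30,[0.066,0.99,0],[0,0,0]],[30,[0.066,0.99,0],[0,0,0]],[30,[0.066,0.99,0],[0,0,0]]]'

```text
time: 11.43
tool_pos: [0.5791, 0.3403, 0.2104]
tool_rot: [0.0, 0.799, 0.601, -0.001]
contact_force: [0.2, -0.3, -1.4]
gripper_width: 0.423
grasp_force: 60.2
```

```bash
python3 - <<'E'
from h import *
st()
E
```

```text
t11.4 [0.5791 0.3403 0.2104] yaw -16.05 F [ 0.2 -0.3 -1.4] w 36.1 g 60.2 [ 2.000e-04  7.989e-01  6.015e-01 -9.000e-04]
```

Call:
arm_command --rows '[[30,[0.006,0,-0.08],[0,0,0]],[30,[0.006,0,-0.18],[0,0,0]],[30,[0.006,0,-0.28],[0,0,0]],[30,[0.006,0,-0.36],[0,0,0]],[30,[0.006,0,-0.43],[0,0,0]],[30,[0.006,0,-0.48],[0,0,0]],[30,[0.006,0,-0.51],[0,0,0]],[30,[0.006,0,-0.53],[0,0,0]],[30,[0.006,0,-0.538],[0,0,0]],[30,[0.006,0,-0.538],[0,0,0]],[30,[0.006,0,-0.538],[0,0,0]]]'

```text
time: 12.35
tool_pos: [0.5821, 0.3419, 0.0514]
tool_rot: [0.0, 0.799, 0.602, 0.001]
contact_force: [0.3, 0.4, -0.7]
gripper_width: 0.421
grasp_force: 60.2
```

Call:
arm_command --rows '[[50,[0,0,0],[0,0,0]],[50,[0,0,0],[0,0,0]],[50,[0,0,0],[0,0,0]],[50,[0,0,0],[0,0,0]],[50,[0,0,0.1],[0,0,0]],[50,[0,0,0.22],[0,0,0]],[50,[0,0,0.34],[0,0,0]],[50,[0,0,0.46],[0,0,0]],[50,[0,0,0.55],[0,0,0]],[50,[0,0,0.55],[0,0,0]],[50,[0,0,0.55],[0,0,0]]]'

```text
time: 13.27
tool_pos: [0.5824, 0.3422, 0.2184]
tool_rot: [0.001, 0.799, 0.602, 0.003]
contact_force: [0.0, 0.2, 0.1]
gripper_width: 0.588
grasp_force: 0.0
```

```bash
python3 - <<'E'
from h import *
st();caps()
E
```

```text
t13.3 [0.5824 0.3422 0.2184] yaw -15.99 F [0.  0.2 0.1] w 50.2 g 0.0 [7.000e-04 7.986e-01 6.019e-01 2.900e-03]
top
[[ 0.5989 -0.3685  0.0708  0.5982 -0.3688]
 [ 0.4554 -0.3536  0.0707  0.4546 -0.3539]
 [ 0.5372 -0.3234  0.0708  0.5372 -0.3236]
 [ 0.6116 -0.2999  0.0714  0.6115 -0.2997]
 [ 0.6227 -0.2241  0.0708  0.6236 -0.2246]
 [ 0.5892  0.3354  0.0719  0.5841  0.3401]]
side
[[ 0.596  -0.373   0.0727  0.5962 -0.3705]
 [ 0.4526 -0.3584  0.0726  0.4528 -0.3564]
 [ 0.5346 -0.3282  0.0725  0.5343 -0.3263]
 [ 0.6098 -0.3043  0.0724  0.6093 -0.3006]
 [ 0.6209 -0.2279  0.0726  0.6226 -0.2263]
 [ 0.4726 -0.0975  0.0645  0.4701 -0.0961]
 [ 0.5803  0.3359  0.0738  0.5813  0.3402]]
```

D stands in its pocket at about (0.582, 0.340). No other pot has moved. Next is pot A, going to the +x middle pocket.

Call:
arm_command --rows '[[50,[0.07,-0.944,0],[0,0,0]],[50,[0.07,-0.944,0],[0,0,0]],[50,[0.07,-0.944,0],[0,0,0]],[50,[0.07,-0.944,0],[0,0,0]],[50,[0.07,-0.944,0],[0,0,0]],[50,[0.07,-0.944,0],[0,0,0]],[50,[0.07,-0.944,0],[0,0,0]],[50,[0.07,-0.944,0],[0,0,0]]]'

```text
time: 14.03
tool_pos: [0.6011, 0.0528, 0.212]
tool_rot: [-0.0, 0.801, 0.599, -0.002]
contact_force: [-0.3, 0.7, -0.1]
gripper_width: 0.578
grasp_force: 0.0
```

Call:
arm_command --rows '[[50,[0.071,-0.944,0],[0,0,0]],[50,[0.071,-0.944,0],[0,0,0]],[50,[0.071,-0.944,0],[0,0,0]],[50,[0.071,-0.944,0],[0,0,0]],[50,[0.071,-0.944,0],[0,0,0]],[50,[0.071,-0.944,0],[0,0,0]],[50,[0.071,-0.944,0],[0,0,0]],[50,[0.071,-0.944,0],[0,0,0]],[50,[0.071,-0.944,-0.13],[0,0,0]],[50,[0.071,-0.944,-0.26],[0,0,0]],[50,[0.071,-0.944,-0.35],[0,0,0]],[50,[0.071,-0.944,-0.4],[0,0,0]]]'

```text
time: 15.03
tool_pos: [0.6197, -0.2221, 0.0875]
tool_rot: [-0.005, 0.798, 0.602, -0.002]
contact_force: [-0.5, 1.2, -0.8]
gripper_width: 0.587
grasp_force: 0.0
```

Call:
arm_command --rows '[[50,[0,0,-0.04],[0,0,0]],[50,[0,0,-0.09],[0,0,0]],[50,[0,0,-0.13],[0,0,0]],[50,[0,0,-0.155],[0,0,0]],[50,[0,0,-0.165],[0,0,0]],[50,[0,0,-0.165],[0,0,0]],[50,[0,0,-0.165],[0,0,0]],[30,[0,0,-0.165],[0,0,0]],[30,[0,0,-0.165],[0,0,0]],[30,[0,0,-0.165],[0,0,0]],[30,[0,0,-0.165],[0,0,0]],[30,[0,0,-0.165],[0,0,0]]]'

```text
time: 16.03
tool_pos: [0.6242, -0.2253, 0.0469]
tool_rot: [0.001, 0.799, 0.602, 0.0]
contact_force: [-1.7, 0.7, 5.4]
gripper_width: 0.423
grasp_force: 60.0
```

Call:
arm_command --rows '[[30,[0,0,0.03],[0,0,0]],[30,[0,0,0.1],[0,0,0]],[30,[0,0,0.2],[0,0,0]],[30,[0,0,0.31],[0,0,0]],[30,[0,0,0.42],[0,0,0]],[30,[0,0,0.52],[0,0,0]],[30,[0,0.06,0.55],[0,0,0]],[30,[-0.01,0.16,0.55],[0,0,0]],[30,[-0.02,0.28,0.55],[0,0,0]],[30,[-0.04,0.4,0.55],[0,0,0]],[30,[-0.06,0.52,0.55],[0,0,0]],[30,[-0.08,0.64,0.55],[0,0,0]]]'

```text
time: 17.03
tool_pos: [0.5979, -0.0304, 0.2089]
tool_rot: [-0.001, 0.799, 0.602, -0.001]
contact_force: [0.8, 0.1, -1.6]
gripper_width: 0.427
grasp_force: 60.1
```

Call:
arm_command --rows '[[30,[-0.02,0.12,0],[0,0,0]],[30,[-0.04,0.24,0],[0,0,0]],[30,[-0.06,0.36,0],[0,0,0]],[30,[-0.08,0.48,0],[0,0,0]],[30,[-0.09,0.6,0],[0,0,0]],[30,[-0.1,0.72,0],[0,0,0]],[30,[-0.11,0.84,0],[0,0,0]],[30,[-0.12,0.94,0],[0,0,0]],[30,[-0.12,0.99,0],[0,0,0]],[30,[-0.12,0.99,0],[0,0,0]]]'

```text
time: 17.87
tool_pos: [0.5618, 0.2672, 0.2091]
tool_rot: [-0.001, 0.797, 0.604, -0.001]
contact_force: [0.5, 0.7, -0.5]
gripper_width: 0.425
grasp_force: 60.1
```

Call:
arm_command --rows '[[30,[0,0.052,0],[0,0,0]],[30,[0,0.052,0],[0,0,0]],[30,[0,0.052,0],[0,0,0]],[30,[0,0.052,0],[0,0,0]]]'

```text
time: 18.2
tool_pos: [0.5635, 0.2787, 0.2101]
tool_rot: [0.0, 0.799, 0.601, -0.0]
contact_force: [0.2, -0.3, -1.3]
gripper_width: 0.427
grasp_force: 60.1
```

```bash
python3 - <<'E'
from h import *
st()
E
```

```text
t18.2 [0.5635 0.2787 0.2101] yaw -16.06 F [ 0.2 -0.3 -1.3] w 36.5 g 60.1 [ 1.000e-04  7.990e-01  6.014e-01 -3.000e-04]
```

Call:
arm_command --rows '[[30,[0,0,-0.08],[0,0,0]],[30,[0,0,-0.18],[0,0,0]],[30,[0,0,-0.28],[0,0,0]],[30,[0,0,-0.36],[0,0,0]],[30,[0,0,-0.43],[0,0,0]],[30,[0,0,-0.48],[0,0,0]],[30,[0,0,-0.51],[0,0,0]],[30,[0,0,-0.53],[0,0,0]],[30,[0,0,-0.54],[0,0,0]],[30,[0,0,-0.543],[0,0,0]],[30,[0,0,-0.543],[0,0,0]],[30,[0,0,-0.543],[0,0,0]]]'

```text
time: 19.2
tool_pos: [0.5645, 0.2801, 0.049]
tool_rot: [0.0, 0.799, 0.602, 0.001]
contact_force: [-0.2, 0.1, 1.2]
gripper_width: 0.427
grasp_force: 60.3
```

Call:
arm_command --rows '[[50,[0,0,0],[0,0,0]],[50,[0,0,0],[0,0,0]],[50,[0,0,0],[0,0,0]],[50,[0,0,0],[0,0,0]],[50,[0,0,0.1],[0,0,0]],[50,[0,0,0.22],[0,0,0]],[50,[0,0,0.34],[0,0,0]],[50,[0,0,0.46],[0,0,0]],[50,[0,0,0.55],[0,0,0]],[50,[0,0,0.55],[0,0,0]]]'

```text
time: 20.03
tool_pos: [0.5669, 0.2811, 0.2214]
tool_rot: [0.002, 0.799, 0.602, 0.007]
contact_force: [1.1, -0.6, 1.6]
gripper_width: 0.586
grasp_force: 0.0
```

```bash
python3 - <<'E'
from h import *
st();caps()
E
```

```text
t20.0 [0.5669 0.2811 0.2214] yaw -15.99 F [ 1.1 -0.6  1.6] w 50.1 g 0.0 [0.002  0.7986 0.6018 0.0065]
top
[[ 0.5989 -0.3686  0.0706  0.5982 -0.369 ]
 [ 0.4551 -0.354   0.0709  0.4545 -0.3545]
 [ 0.537  -0.3231  0.0706  0.537  -0.3235]
 [ 0.6113 -0.2999  0.0711  0.6115 -0.2998]
 [ 0.5682  0.2685  0.0727  0.563   0.2754]]
side
[[ 0.5962 -0.3741  0.0725  0.5962 -0.3709]
 [ 0.4529 -0.3591  0.0724  0.4531 -0.3569]
 [ 0.5339 -0.3283  0.0725  0.534  -0.3269]
 [ 0.6096 -0.3055  0.0725  0.6093 -0.3032]
 [ 0.4912 -0.1019  0.0646  0.4907 -0.1011]
 [ 0.5711  0.2945  0.0738  0.5724  0.308 ]]
```

Call:
arm_command --rows '[[50,[0.079,-0.967,0],[0,0,0]],[50,[0.079,-0.967,0],[0,0,0]],[50,[0.079,-0.967,0],[0,0,0]],[50,[0.079,-0.967,0],[0,0,0]],[50,[0.079,-0.967,0],[0,0,0]],[50,[0.079,-0.967,0],[0,0,0]],[50,[0.079,-0.967,0],[0,0,0]],[50,[0.079,-0.967,0],[0,0,0]]]'

```text
time: 20.8
tool_pos: [0.5861, -0.0167, 0.2098]
tool_rot: [-0.0, 0.801, 0.599, -0.002]
contact_force: [0.7, 0.8, -0.5]
gripper_width: 0.586
grasp_force: 0.0
```

Call:
arm_command --rows '[[50,[0.079,-0.967,0],[0,0,0]],[50,[0.079,-0.967,0],[0,0,0]],[50,[0.079,-0.967,0],[0,0,0]],[50,[0.079,-0.967,0],[0,0,0]],[50,[0.079,-0.967,0],[0,0,0]],[50,[0.079,-0.967,0],[0,0,0]],[50,[0.079,-0.967,0],[0,0,0]],[50,[0.079,-0.967,0],[0,0,0]],[50,[0.079,-0.967,-0.13],[0,0,0]],[50,[0.079,-0.967,-0.26],[0,0,0]],[50,[0.079,-0.967,-0.35],[0,0,0]],[50,[0.079,-0.967,-0.4],[0,0,0]]]'

```text
time: 21.8
tool_pos: [0.6072, -0.2976, 0.0849]
tool_rot: [-0.005, 0.799, 0.602, -0.002]
contact_force: [-1.0, -0.3, -0.9]
gripper_width: 0.586
grasp_force: 0.0
```

Call:
arm_command --rows '[[50,[0,0,-0.04],[0,0,0]],[50,[0,0,-0.09],[0,0,0]],[50,[0,0,-0.13],[0,0,0]],[50,[0,0,-0.15],[0,0,0]],[50,[0,0,-0.157],[0,0,0]],[50,[0,0,-0.157],[0,0,0]],[50,[0,0,-0.157],[0,0,0]],[30,[0,0,-0.157],[0,0,0]],[30,[0,0,-0.157],[0,0,0]],[30,[0,0,-0.157],[0,0,0]],[30,[0,0,-0.157],[0,0,0]],[30,[0,0,-0.157],[0,0,0]]]'

```text
time: 22.8
tool_pos: [0.6118, -0.3012, 0.047]
tool_rot: [0.001, 0.799, 0.602, 0.001]
contact_force: [0.8, 0.1, 6.0]
gripper_width: 0.424
grasp_force: 60.3
```

Call:
arm_command --rows '[[30,[0,0,0.03],[0,0,0]],[30,[0,0,0.1],[0,0,0]],[30,[0,0,0.2],[0,0,0]],[30,[0,0,0.31],[0,0,0]],[30,[0,0,0.42],[0,0,0]],[30,[0,0,0.52],[0,0,0]],[30,[0,0.06,0.55],[0,0,0]],[30,[-0.01,0.16,0.55],[0,0,0]],[30,[-0.02,0.28,0.55],[0,0,0]],[30,[-0.04,0.4,0.55],[0,0,0]],[30,[-0.06,0.52,0.55],[0,0,0]],[30,[-0.08,0.64,0.55],[0,0,0]]]'

```text
time: 23.8
tool_pos: [0.5849, -0.1058, 0.2084]
tool_rot: [-0.002, 0.799, 0.602, -0.001]
contact_force: [1.5, 0.3, -1.3]
gripper_width: 0.426
grasp_force: 60.3
```

Call:
arm_command --rows '[[30,[-0.02,0.12,0],[0,0,0]],[30,[-0.04,0.24,0],[0,0,0]],[30,[-0.06,0.36,0],[0,0,0]],[30,[-0.08,0.48,0],[0,0,0]],[30,[-0.09,0.6,0],[0,0,0]],[30,[-0.1,0.72,0],[0,0,0]],[30,[-0.11,0.84,0],[0,0,0]],[30,[-0.12,0.94,0],[0,0,0]],[30,[-0.12,0.99,0],[0,0,0]],[30,[-0.12,0.99,0],[0,0,0]]]'

```text
time: 24.63
tool_pos: [0.5485, 0.1919, 0.2085]
tool_rot: [-0.001, 0.797, 0.604, -0.001]
contact_force: [-0.1, -0.2, -0.1]
gripper_width: 0.428
grasp_force: 60.3
```

Call:
arm_command --rows '[[30,[-0.016,0.06,0],[0,0,0]],[30,[-0.016,0.099,0],[0,0,0]],[30,[-0.016,0.099,0],[0,0,0]],[30,[-0.016,0.099,0],[0,0,0]],[30,[-0.016,0.099,0],[0,0,0]]]'

```text
time: 25.05
tool_pos: [0.5459, 0.2174, 0.2099]
tool_rot: [0.0, 0.799, 0.602, -0.0]
contact_force: [-1.2, -0.7, -1.5]
gripper_width: 0.423
grasp_force: 60.3
```

```bash
python3 - <<'E'
from h import *
st()
E
```

```text
t25.1 [0.5459 0.2174 0.2099] yaw -16.03 F [-1.2 -0.7 -1.5] w 36.1 g 60.3 [ 1.000e-04  7.988e-01  6.016e-01 -4.000e-04]
```

Call:
arm_command --rows '[[30,[0,0,-0.08],[0,0,0]],[30,[0,0,-0.18],[0,0,0]],[30,[0,0,-0.28],[0,0,0]],[30,[0,0,-0.36],[0,0,0]],[30,[0,0,-0.43],[0,0,0]],[30,[0,0,-0.48],[0,0,0]],[30,[0,0,-0.51],[0,0,0]],[30,[0,0,-0.53],[0,0,0]],[30,[0,0,-0.54],[0,0,0]],[30,[0,0,-0.543],[0,0,0]],[30,[0,0,-0.543],[0,0,0]],[30,[0,0,-0.543],[0,0,0]]]'

```text
time: 26.05
tool_pos: [0.5469, 0.2182, 0.049]
tool_rot: [0.001, 0.799, 0.602, 0.001]
contact_force: [-1.9, -1.4, 3.9]
gripper_width: 0.428
grasp_force: 60.4
```

Call:
arm_command --rows '[[50,[0,0,0],[0,0,0]],[50,[0,0,0],[0,0,0]],[50,[0,0,0],[0,0,0]],[50,[0,0,0],[0,0,0]],[50,[0,0,0.1],[0,0,0]],[50,[0,0,0.22],[0,0,0]],[50,[0,0,0.34],[0,0,0]],[50,[0,0,0.46],[0,0,0]],[50,[0,0,0.55],[0,0,0]],[50,[0,0,0.55],[0,0,0]]]'

```text
time: 26.88
tool_pos: [0.5496, 0.2193, 0.221]
tool_rot: [0.003, 0.799, 0.602, 0.006]
contact_force: [-0.2, -0.1, 0.7]
gripper_width: 0.585
grasp_force: 0.0
```

```bash
python3 - <<'E'
from h import *
st();caps()
E
```

```text
t26.9 [0.5496 0.2193 0.221 ] yaw -15.99 F [-0.2 -0.1  0.7] w 50.0 g 0.0 [0.0026 0.7986 0.6019 0.0063]
top
[[ 0.5988 -0.3682  0.0707  0.5979 -0.3688]
 [ 0.4552 -0.3541  0.0707  0.4545 -0.3538]
 [ 0.5371 -0.3229  0.0713  0.537  -0.3235]
 [ 0.5497  0.211   0.0726  0.5473  0.2149]]
side
[[ 0.5957 -0.3739  0.0724  0.5962 -0.3729]
 [ 0.4529 -0.3583  0.0722  0.4531 -0.357 ]
 [ 0.5343 -0.3287  0.0726  0.5343 -0.3272]
 [ 0.4801 -0.0993  0.0643  0.4788 -0.0976]
 [ 0.5463  0.2135  0.0747  0.5468  0.2171]
 [ 0.5628  0.2745  0.0738  0.5628  0.2799]
 [ 0.5819  0.3365  0.0736  0.5812  0.341 ]]
```

Call:
arm_command --rows '[[50,[0.085,-0.979,0],[0,0,0]],[50,[0.085,-0.979,0],[0,0,0]],[50,[0.085,-0.979,0],[0,0,0]],[50,[0.085,-0.979,0],[0,0,0]],[50,[0.085,-0.979,0],[0,0,0]],[50,[0.085,-0.979,0],[0,0,0]],[50,[0.085,-0.979,0],[0,0,0]],[50,[0.085,-0.979,0],[0,0,0]]]'

```text
time: 27.65
tool_pos: [0.5704, -0.0813, 0.2098]
tool_rot: [-0.0, 0.801, 0.599, -0.002]
contact_force: [-0.1, -0.4, 0.3]
gripper_width: 0.585
grasp_force: 0.0
```

Call:
arm_command --rows '[[50,[0.086,-0.978,0],[0,0,0]],[50,[0.086,-0.978,0],[0,0,0]],[50,[0.086,-0.978,0],[0,0,0]],[50,[0.086,-0.978,0],[0,0,0]],[50,[0.086,-0.978,0],[0,0,0]],[50,[0.086,-0.978,0],[0,0,0]],[50,[0.086,-0.978,0],[0,0,0]],[50,[0.086,-0.978,0],[0,0,0]],[50,[0.086,-0.978,-0.13],[0,0,0]],[50,[0.086,-0.978,-0.26],[0,0,0]],[50,[0.086,-0.978,-0.35],[0,0,0]],[50,[0.086,-0.978,-0.4],[0,0,0]]]'

```text
time: 28.65
tool_pos: [0.594, -0.3657, 0.0846]
tool_rot: [-0.005, 0.799, 0.602, -0.001]
contact_force: [-0.6, 0.3, -0.8]
gripper_width: 0.589
grasp_force: 0.0
```

Call:
arm_command --rows '[[50,[0,0,-0.04],[0,0,0]],[50,[0,0,-0.09],[0,0,0]],[50,[0,0,-0.13],[0,0,0]],[50,[0,0,-0.15],[0,0,0]],[50,[0,0,-0.157],[0,0,0]],[50,[0,0,-0.157],[0,0,0]],[50,[0,0,-0.157],[0,0,0]],[30,[0,0,-0.157],[0,0,0]],[30,[0,0,-0.157],[0,0,0]],[30,[0,0,-0.157],[0,0,0]],[30,[0,0,-0.157],[0,0,0]],[30,[0,0,-0.157],[0,0,0]]]'

```text
time: 29.65
tool_pos: [0.5982, -0.3697, 0.0471]
tool_rot: [0.001, 0.799, 0.602, 0.0]
contact_force: [1.0, -0.2, 6.3]
gripper_width: 0.423
grasp_force: 60.3
```

Call:
arm_command --rows '[[30,[0,0,0.03],[0,0,0]],[30,[0,0,0.1],[0,0,0]],[30,[0,0,0.2],[0,0,0]],[30,[0,0,0.31],[0,0,0]],[30,[0,0,0.42],[0,0,0]],[30,[0,0,0.52],[0,0,0]],[30,[0,0.06,0.55],[0,0,0]],[30,[-0.01,0.16,0.55],[0,0,0]],[30,[-0.02,0.28,0.55],[0,0,0]],[30,[-0.04,0.4,0.55],[0,0,0]],[30,[-0.06,0.52,0.55],[0,0,0]],[30,[-0.08,0.64,0.55],[0,0,0]]]'

```text
time: 30.65
tool_pos: [0.5718, -0.175, 0.2093]
tool_rot: [-0.001, 0.799, 0.602, -0.001]
contact_force: [0.3, 0.5, -2.1]
gripper_width: 0.422
grasp_force: 60.3
```

Call:
arm_command --rows '[[30,[-0.02,0.12,0],[0,0,0]],[30,[-0.04,0.24,0],[0,0,0]],[30,[-0.06,0.36,0],[0,0,0]],[30,[-0.08,0.48,0],[0,0,0]],[30,[-0.09,0.6,0],[0,0,0]],[30,[-0.1,0.72,0],[0,0,0]],[30,[-0.11,0.84,0],[0,0,0]],[30,[-0.12,0.94,0],[0,0,0]],[30,[-0.12,0.99,0],[0,0,0]],[30,[-0.12,0.99,0],[0,0,0]]]'

```text
time: 31.48
tool_pos: [0.5358, 0.123, 0.2095]
tool_rot: [-0.001, 0.797, 0.603, -0.001]
contact_force: [-0.0, 0.0, -2.3]
gripper_width: 0.423
grasp_force: 60.4
```

Call:
arm_command --rows '[[30,[-0.01,0.08,0],[0,0,0]],[30,[-0.02,0.18,0],[0,0,0]],[30,[-0.03,0.3,0],[0,0,0]],[30,[-0.04,0.42,0],[0,0,0]],[30,[-0.05,0.54,0],[0,0,0]],[30,[-0.06,0.65,0],[0,0,0]],[30,[-0.06,0.74,0],[0,0,0]],[30,[-0.06,0.797,0],[0,0,0]],[30,[-0.06,0.797,0],[0,0,0]],[30,[-0.06,0.797,0],[0,0,0]],[30,[-0.06,0.797,0],[0,0,0]]]'

```text
time: 32.4
tool_pos: [0.5194, 0.3578, 0.2098]
tool_rot: [0.0, 0.799, 0.601, -0.001]
contact_force: [-0.7, -0.5, -1.1]
gripper_width: 0.425
grasp_force: 60.3
```

```bash
python3 - <<'E'
from h import *
st()
E
```

```text
t32.4 [0.5194 0.3578 0.2098] yaw -16.07 F [-0.7 -0.5 -1.1] w 36.3 g 60.3 [ 3.000e-04  7.990e-01  6.014e-01 -7.000e-04]
```

Call:
arm_command --rows '[[30,[0,0,-0.08],[0,0,0]],[30,[0,0,-0.18],[0,0,0]],[30,[0,0,-0.28],[0,0,0]],[30,[0,0,-0.36],[0,0,0]],[30,[0,0,-0.43],[0,0,0]],[30,[0,0,-0.48],[0,0,0]],[30,[0,0,-0.51],[0,0,0]],[30,[0,0,-0.53],[0,0,0]],[30,[0,0,-0.54],[0,0,0]],[30,[0,0,-0.543],[0,0,0]],[30,[0,0,-0.543],[0,0,0]],[30,[0,0,-0.543],[0,0,0]]]'

```text
time: 33.4
tool_pos: [0.5203, 0.3596, 0.0491]
tool_rot: [0.0, 0.799, 0.602, 0.001]
contact_force: [-0.6, -0.1, 3.0]
gripper_width: 0.425
grasp_force: 60.4
```

Call:
arm_command --rows '[[46,[0,0,0],[0,0,0]],[46,[0,0,0],[0,0,0]],[46,[0,0,0],[0,0,0]],[46,[0,0,0],[0,0,0]],[46,[0,0,0.1],[0,0,0]],[46,[0,0,0.22],[0,0,0]],[50,[0,0,0.34],[0,0,0]],[50,[0,0,0.46],[0,0,0]],[50,[0,0,0.55],[0,0,0]],[50,[0,0,0.55],[0,0,0]]]'

```text
time: 34.23
tool_pos: [0.5226, 0.3611, 0.2214]
tool_rot: [0.001, 0.799, 0.602, 0.007]
contact_force: [0.8, 0.2, 1.2]
gripper_width: 0.587
grasp_force: 0.0
```

```bash
python3 - <<'E'
from h import *
st();caps()
E
```

```text
t34.2 [0.5226 0.3611 0.2214] yaw -15.99 F [0.8 0.2 1.2] w 50.1 g 0.0 [0.001  0.7986 0.6018 0.0068]
top
[[ 0.4552 -0.3538  0.0708  0.4547 -0.3536]
 [ 0.5372 -0.3237  0.0704  0.5372 -0.3234]
 [ 0.5485  0.2161  0.073   0.5486  0.2173]
 [ 0.5639  0.2753  0.0727  0.5631  0.2767]
 [ 0.5867  0.3359  0.0724  0.5841  0.3386]
 [ 0.5214  0.3501  0.0728  0.5192  0.3564]]
side
[[ 0.4525 -0.3588  0.0722  0.4533 -0.3576]
 [ 0.5342 -0.3283  0.0721  0.5344 -0.3271]
 [ 0.4756 -0.0976  0.0648  0.47   -0.0963]
 [ 0.5469  0.2121  0.0734  0.5466  0.2173]
 [ 0.5635  0.2725  0.0733  0.5626  0.2794]
 [ 0.5805  0.3357  0.0744  0.5809  0.3405]
 [ 0.5178  0.3495  0.0734  0.5185  0.3543]]
```

Call:
arm_command --rows '[[50,[0.028,-0.99,0],[0,0,0]],[50,[0.028,-0.99,0],[0,0,0]],[50,[0.028,-0.99,0],[0,0,0]],[50,[0.028,-0.99,0],[0,0,0]],[50,[0.028,-0.99,0],[0,0,0]],[50,[0.028,-0.99,0],[0,0,0]],[50,[0.028,-0.99,0],[0,0,0]],[50,[0.028,-0.99,0],[0,0,0]]]'

```text
time: 35.0
tool_pos: [0.5265, 0.057, 0.2099]
tool_rot: [-0.0, 0.8, 0.599, -0.002]
contact_force: [-0.2, 1.6, 0.6]
gripper_width: 0.583
grasp_force: 0.0
```

Call:
arm_command --rows '[[50,[0.028,-0.99,0],[0,0,0]],[50,[0.028,-0.99,0],[0,0,0]],[50,[0.028,-0.99,0],[0,0,0]],[50,[0.028,-0.99,0],[0,0,0]],[50,[0.028,-0.99,0],[0,0,0]],[50,[0.028,-0.99,0],[0,0,0]],[50,[0.028,-0.99,0],[0,0,0]],[50,[0.028,-0.99,0],[0,0,0]]]'

```text
time: 35.67
tool_pos: [0.5349, -0.2395, 0.21]
tool_rot: [-0.001, 0.8, 0.6, -0.001]
contact_force: [0.2, 0.5, -0.2]
gripper_width: 0.584
grasp_force: 0.0
```

Call:
arm_command --rows '[[50,[0,-0.298,0],[0,0,0]],[50,[0,-0.298,0],[0,0,0]],[50,[0,-0.298,0],[0,0,0]],[50,[0,-0.298,0],[0,0,0]],[50,[0,-0.298,0],[0,0,0]],[50,[0,-0.298,-0.13],[0,0,0]],[50,[0,-0.298,-0.26],[0,0,0]],[50,[0,-0.298,-0.35],[0,0,0]],[50,[0,-0.298,-0.4],[0,0,0]]]'

```text
time: 36.42
tool_pos: [0.5339, -0.3198, 0.0869]
tool_rot: [-0.004, 0.798, 0.603, -0.001]
contact_force: [-0.7, 0.7, -0.5]
gripper_width: 0.58
grasp_force: 0.0
```

Call:
arm_command --rows '[[50,[0,0,-0.04],[0,0,0]],[50,[0,0,-0.09],[0,0,0]],[50,[0,0,-0.13],[0,0,0]],[50,[0,0,-0.15],[0,0,0]],[50,[0,0,-0.157],[0,0,0]],[50,[0,0,-0.157],[0,0,0]],[50,[0,0,-0.157],[0,0,0]],[30,[0,0,-0.157],[0,0,0]],[30,[0,0,-0.157],[0,0,0]],[30,[0,0,-0.157],[0,0,0]],[30,[0,0,-0.157],[0,0,0]],[30,[0,0,-0.157],[0,0,0]]]'

```text
time: 37.42
tool_pos: [0.5369, -0.3249, 0.0469]
tool_rot: [0.001, 0.799, 0.602, 0.0]
contact_force: [0.1, 1.0, 6.2]
gripper_width: 0.422
grasp_force: 60.5
```

Call:
arm_command --rows '[[30,[0,0,0.03],[0,0,0]],[30,[0,0,0.1],[0,0,0]],[30,[0,0,0.2],[0,0,0]],[30,[0,0,0.31],[0,0,0]],[30,[0,0,0.42],[0,0,0]],[30,[0,0,0.52],[0,0,0]],[30,[0,0.06,0.55],[0,0,0]],[30,[-0.01,0.16,0.55],[0,0,0]],[30,[-0.02,0.28,0.55],[0,0,0]],[30,[-0.03,0.4,0.55],[0,0,0]],[30,[-0.04,0.52,0.55],[0,0,0]],[30,[-0.04,0.64,0.55],[0,0,0]]]'

```text
time: 38.42
tool_pos: [0.5227, -0.1305, 0.2098]
tool_rot: [-0.001, 0.799, 0.601, -0.0]
contact_force: [1.1, 0.5, -1.7]
gripper_width: 0.43
grasp_force: 60.2
```

Call:
arm_command --rows '[[30,[-0.01,0.12,0],[0,0,0]],[30,[-0.02,0.24,0],[0,0,0]],[30,[-0.03,0.36,0],[0,0,0]],[30,[-0.04,0.48,0],[0,0,0]],[30,[-0.05,0.6,0],[0,0,0]],[30,[-0.05,0.72,0],[0,0,0]],[30,[-0.05,0.84,0],[0,0,0]],[30,[-0.05,0.94,0],[0,0,0]],[30,[-0.05,0.99,0],[0,0,0]],[30,[-0.05,0.99,0],[0,0,0]]]'

```text
time: 39.25
tool_pos: [0.508, 0.1676, 0.2098]
tool_rot: [-0.001, 0.797, 0.603, -0.0]
contact_force: [0.8, -0.4, -1.9]
gripper_width: 0.425
grasp_force: 60.2
```

Call:
arm_command --rows '[[30,[-0.01,0.1,0],[0,0,0]],[30,[-0.02,0.2,0],[0,0,0]],[30,[-0.024,0.3,0],[0,0,0]],[30,[-0.024,0.39,0],[0,0,0]],[30,[-0.024,0.442,0],[0,0,0]],[30,[-0.024,0.442,0],[0,0,0]],[30,[-0.024,0.442,0],[0,0,0]],[30,[-0.024,0.442,0],[0,0,0]]]'

```text
time: 39.92
tool_pos: [0.5018, 0.2961, 0.2099]
tool_rot: [0.0, 0.799, 0.601, -0.001]
contact_force: [-0.6, 0.2, -1.5]
gripper_width: 0.424
grasp_force: 60.3
```

```bash
python3 - <<'E'
from h import *
st()
E
```

```text
t39.9 [0.5018 0.2961 0.2099] yaw -16.05 F [-0.6  0.2 -1.5] w 36.2 g 60.3 [ 2.000e-04  7.989e-01  6.014e-01 -6.000e-04]
```

Call:
arm_command --rows '[[30,[0,0,-0.08],[0,0,0]],[30,[0,0,-0.18],[0,0,0]],[30,[0,0,-0.28],[0,0,0]],[30,[0,0,-0.36],[0,0,0]],[30,[0,0,-0.43],[0,0,0]],[30,[0,0,-0.48],[0,0,0]],[30,[0,0,-0.51],[0,0,0]],[30,[0,0,-0.53],[0,0,0]],[30,[0,0,-0.54],[0,0,0]],[30,[0,0,-0.543],[0,0,0]],[30,[0,0,-0.543],[0,0,0]],[30,[0,0,-0.543],[0,0,0]]]'

```text
time: 40.92
tool_pos: [0.5029, 0.2975, 0.0489]
tool_rot: [0.0, 0.799, 0.602, 0.001]
contact_force: [-1.8, -2.7, 2.6]
gripper_width: 0.424
grasp_force: 60.5
```

Call:
arm_command --rows '[[46,[0,0,0],[0,0,0]],[46,[0,0,0],[0,0,0]],[46,[0,0,0],[0,0,0]],[46,[0,0,0],[0,0,0]],[46,[0,0,0.1],[0,0,0]],[46,[0,0,0.22],[0,0,0]],[50,[0,0,0.34],[0,0,0]],[50,[0,0,0.46],[0,0,0]],[50,[0,0,0.55],[0,0,0]],[50,[0,0,0.55],[0,0,0]]]'

```text
time: 41.75
tool_pos: [0.5053, 0.299, 0.221]
tool_rot: [0.002, 0.799, 0.602, 0.007]
contact_force: [-0.5, -0.9, 0.4]
gripper_width: 0.581
grasp_force: 0.0
```

```bash
python3 - <<'E'
from h import *
st();caps()
E
```

```text
t41.8 [0.5053 0.299  0.221 ] yaw -15.99 F [-0.5 -0.9  0.4] w 49.6 g 0.0 [0.0016 0.7986 0.6019 0.0066]
top
[[ 0.4552 -0.3534  0.0704  0.4546 -0.3538]
 [ 0.5496  0.2129  0.0728  0.5473  0.2164]
 [ 0.5667  0.2711  0.0729  0.5631  0.2759]
 [ 0.4996  0.2869  0.072   0.5022  0.2897]
 [ 0.5889  0.3358  0.0714  0.5841  0.3375]]
side
[[ 0.4529 -0.3594  0.0726  0.4531 -0.3576]
 [ 0.4624 -0.0927  0.0642  0.4593 -0.0927]
 [ 0.4895  0.0716  0.0778  0.4888  0.0742]
 [ 0.5471  0.2141  0.0735  0.5465  0.2167]
 [ 0.5627  0.2743  0.0729  0.5624  0.2797]
 [ 0.5018  0.2909  0.0743  0.5024  0.2956]
 [ 0.581   0.3348  0.0734  0.5814  0.3387]
 [ 0.518   0.3504  0.0735  0.5183  0.3541]]
```

Call:
arm_command --rows '[[50,[-0.08,-0.99,0],[0,0,0]],[50,[-0.08,-0.99,0],[0,0,0]],[50,[-0.08,-0.99,0],[0,0,0]],[50,[-0.08,-0.99,0],[0,0,0]],[50,[-0.08,-0.99,0],[0,0,0]],[50,[-0.08,-0.99,0],[0,0,0]],[50,[-0.08,-0.99,0],[0,0,0]],[50,[-0.08,-0.99,0],[0,0,0]]]'

```text
time: 42.52
tool_pos: [0.4762, -0.0044, 0.2101]
tool_rot: [-0.0, 0.8, 0.599, -0.002]
contact_force: [-0.3, 0.6, -0.5]
gripper_width: 0.586
grasp_force: 0.0
```

Call:
arm_command --rows '[[50,[-0.08,-0.99,0],[0,0,0]],[50,[-0.08,-0.99,0],[0,0,0]],[50,[-0.08,-0.99,0],[0,0,0]],[50,[-0.08,-0.99,0],[0,0,0]],[50,[-0.08,-0.99,0],[0,0,0]],[50,[-0.08,-0.99,0],[0,0,0]],[50,[-0.08,-0.99,0],[0,0,0]],[50,[-0.08,-0.99,0],[0,0,0]]]'

```text
time: 43.18
tool_pos: [0.4523, -0.3009, 0.2102]
tool_rot: [-0.001, 0.8, 0.6, -0.001]
contact_force: [-1.1, -0.5, 0.8]
gripper_width: 0.588
grasp_force: 0.0
```

Call:
arm_command --rows '[[50,[0,-0.195,0],[0,0,0]],[50,[0,-0.195,0],[0,0,0]],[50,[0,-0.195,0],[0,0,0]],[50,[0,-0.195,0],[0,0,0]],[50,[0,-0.195,0],[0,0,0]],[50,[0,-0.195,-0.13],[0,0,0]],[50,[0,-0.195,-0.26],[0,0,0]],[50,[0,-0.195,-0.35],[0,0,0]],[50,[0,-0.195,-0.4],[0,0,0]]]'

```text
time: 43.93
tool_pos: [0.4522, -0.3511, 0.0876]
tool_rot: [-0.004, 0.798, 0.603, -0.0]
contact_force: [0.5, 0.8, -0.2]
gripper_width: 0.585
grasp_force: 0.0
```

Call:
arm_command --rows '[[50,[0,0,-0.04],[0,0,0]],[50,[0,0,-0.09],[0,0,0]],[50,[0,0,-0.13],[0,0,0]],[50,[0,0,-0.15],[0,0,0]],[50,[0,0,-0.157],[0,0,0]],[50,[0,0,-0.157],[0,0,0]],[50,[0,0,-0.157],[0,0,0]],[30,[0,0,-0.157],[0,0,0]],[30,[0,0,-0.157],[0,0,0]],[30,[0,0,-0.157],[0,0,0]],[30,[0,0,-0.157],[0,0,0]],[30,[0,0,-0.157],[0,0,0]]]'

```text
time: 44.93
tool_pos: [0.4545, -0.3559, 0.0468]
tool_rot: [0.001, 0.799, 0.602, 0.0]
contact_force: [-0.7, 0.2, 6.2]
gripper_width: 0.424
grasp_force: 60.2
```

Call:
arm_command --rows '[[30,[0,0,0.03],[0,0,0]],[30,[0,0,0.1],[0,0,0]],[30,[0,0,0.2],[0,0,0]],[30,[0,0,0.31],[0,0,0]],[30,[0,0,0.42],[0,0,0]],[30,[0,0,0.52],[0,0,0]],[30,[0,0.06,0.55],[0,0,0]],[30,[0.01,0.16,0.55],[0,0,0]],[30,[0.02,0.28,0.55],[0,0,0]],[30,[0.03,0.4,0.55],[0,0,0]],[30,[0.04,0.52,0.55],[0,0,0]],[30,[0.04,0.64,0.55],[0,0,0]]]'

```text
time: 45.93
tool_pos: [0.4654, -0.1613, 0.21]
tool_rot: [-0.0, 0.799, 0.602, 0.0]
contact_force: [1.3, 0.5, -1.1]
gripper_width: 0.426
grasp_force: 60.2
```

Call:
arm_command --rows '[[30,[0.01,0.12,0],[0,0,0]],[30,[0.02,0.24,0],[0,0,0]],[30,[0.03,0.36,0],[0,0,0]],[30,[0.04,0.48,0],[0,0,0]],[30,[0.05,0.6,0],[0,0,0]],[30,[0.05,0.72,0],[0,0,0]],[30,[0.05,0.84,0],[0,0,0]],[30,[0.05,0.94,0],[0,0,0]],[30,[0.05,0.99,0],[0,0,0]],[30,[0.05,0.99,0],[0,0,0]]]'

```text
time: 46.77
tool_pos: [0.4799, 0.1366, 0.2099]
tool_rot: [-0.001, 0.797, 0.604, -0.0]
contact_force: [-0.7, -0.6, -2.2]
gripper_width: 0.424
grasp_force: 60.2
```

Call:
arm_command --rows '[[30,[0.011,0.1,0],[0,0,0]],[30,[0.011,0.2,0],[0,0,0]],[30,[0.011,0.29,0],[0,0,0]],[30,[0.011,0.34,0],[0,0,0]],[30,[0.011,0.34,0],[0,0,0]],[30,[0.011,0.34,0],[0,0,0]],[30,[0.011,0.34,0],[0,0,0]]]'

```text
time: 47.35
tool_pos: [0.4841, 0.2347, 0.21]
tool_rot: [0.0, 0.799, 0.601, -0.0]
contact_force: [-0.3, 0.4, -0.8]
gripper_width: 0.424
grasp_force: 60.2
```

```bash
python3 - <<'E'
from h import *
st()
E
```

```text
t47.4 [0.4841 0.2347 0.21  ] yaw -16.05 F [-0.3  0.4 -0.8] w 36.2 g 60.2 [ 2.000e-04  7.989e-01  6.014e-01 -5.000e-04]
```

Call:
arm_command --rows '[[30,[0,0,-0.08],[0,0,0]],[30,[0,0,-0.18],[0,0,0]],[30,[0,0,-0.28],[0,0,0]],[30,[0,0,-0.36],[0,0,0]],[30,[0,0,-0.43],[0,0,0]],[30,[0,0,-0.48],[0,0,0]],[30,[0,0,-0.51],[0,0,0]],[30,[0,0,-0.53],[0,0,0]],[30,[0,0,-0.54],[0,0,0]],[30,[0,0,-0.543],[0,0,0]],[30,[0,0,-0.543],[0,0,0]],[30,[0,0,-0.543],[0,0,0]]]'

```text
time: 48.35
tool_pos: [0.4852, 0.236, 0.0488]
tool_rot: [0.001, 0.799, 0.602, 0.001]
contact_force: [-1.7, -0.4, 1.6]
gripper_width: 0.428
grasp_force: 60.6
```

Call:
arm_command --rows '[[46,[0,0,0],[0,0,0]],[46,[0,0,0],[0,0,0]],[46,[0,0,0],[0,0,0]],[46,[0,0,0],[0,0,0]],[46,[0,0,0.1],[0,0,0]],[46,[0,0,0.22],[0,0,0]],[50,[0,0,0.34],[0,0,0]],[50,[0,0,0.46],[0,0,0]],[50,[0,0,0.55],[0,0,0]],[50,[0,0,0.55],[0,0,0]]]'

```text
time: 49.18
tool_pos: [0.4877, 0.2372, 0.2207]
tool_rot: [0.002, 0.799, 0.602, 0.006]
contact_force: [0.9, 1.2, 0.6]
gripper_width: 0.581
grasp_force: 0.0
```

Call:
arm_command --rows '[[50,[0.05,-0.767,0],[0,0,0]],[50,[0.05,-0.767,0],[0,0,0]],[50,[0.05,-0.767,0],[0,0,0]],[50,[0.05,-0.767,0],[0,0,0]],[50,[0.05,-0.767,0],[0,0,0]],[50,[0.05,-0.767,0],[0,0,0]],[50,[0.05,-0.767,0],[0,0,0]],[50,[0.05,-0.767,0],[0,0,0]],[50,[0.05,-0.767,0],[0,0,0]],[50,[0.05,-0.767,0],[0,0,0]]]'

```text
time: 50.02
tool_pos: [0.499, 0.007, 0.2121]
tool_rot: [-0.0, 0.798, 0.602, -0.0]
contact_force: [-0.2, -0.3, 1.0]
gripper_width: 0.588
grasp_force: 0.0
```

```bash
python3 - <<'E'
from h import *
st();F=caps()
for f in F:
    X=cloud(f);Z=X[...,2];m=(abs(Z-.076)<.007)&(abs(X[...,1])<.16)&(X[...,0]>.35)&(X[...,0]<.66)
    q=X[m]; print("cover",cv2.minAreaRect((q[:,:2]*1000).astype(np.float32)))
walls(F[0]); a=F[0]["color"][160:290,80:440]; b=F[1]["color"][90:330,180:380]
save(F[0],"packed",(90,150,430,300),2.3)
E
```

```text
t50.0 [0.499  0.007  0.2121] yaw -15.91 F [-0.2 -0.3  1. ] w 50.2 g 0.0 [-3.000e-04  7.982e-01  6.025e-01 -0.000e+00]
top
[[0.5496 0.2132 0.0727 0.5473 0.2166]
 [0.4828 0.2286 0.0723 0.4854 0.233 ]
 [0.5666 0.2705 0.0723 0.5631 0.2751]
 [0.5007 0.2858 0.0725 0.5033 0.2917]]
side
[[0.5445 0.2117 0.073  0.546  0.217 ]]
cover ((501.04351806640625, 4.9858245849609375), (214.23886108398438, 150.11978149414062), 74.01631927490234)
cover ((499.3293762207031, 6.486846923828125), (220.99325561523438, 150.3685302734375), 74.54635620117188)
walls ((532.7183227539062, 287.9606018066406), (196.16627502441406, 133.29119873046875), 73.90252685546875) 664
```

View pics/packed.png

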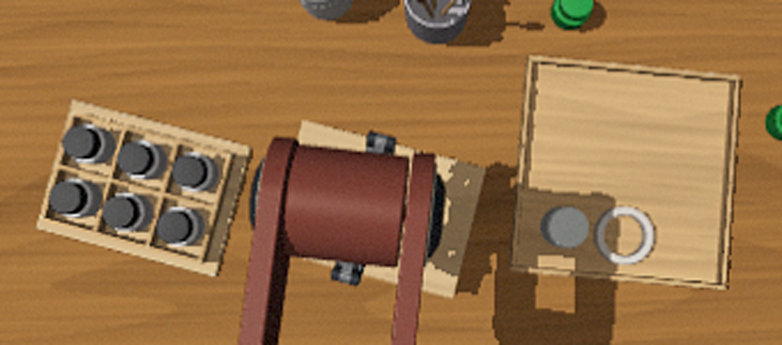

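All six pots stand in their pockets, at crop positions (87,143), (140,160), (195,173), (75,197), (127,212) and (180,227). The tin at (565,228) and the tape at (625,235) remain in the tray. Next I regrasp the cover.

Call:
arm_command --rows '[[50,[0,0,-0.1],[0,0,0]],[50,[0,0,-0.2],[0,0,0]],[50,[0,0,-0.28],[0,0,0]],[50,[0,0,-0.34],[0,0,0]],[50,[0,0,-0.38],[0,0,0]],[50,[0,0,-0.403],[0,0,0]],[50,[0,0,-0.403],[0,0,0]],[50,[0,0,-0.403],[0,0,0]]]'

```text
time: 50.78
tool_pos: [0.4997, 0.0061, 0.0922]
tool_rot: [0.0, 0.798, 0.602, 0.0]
contact_force: [0.3, -0.8, 0.4]
gripper_width: 0.589
grasp_force: 0.0
```

Call:
arm_command --rows '[[5,[0,0,0],[0,0,0]],[5,[0,0,0],[0,0,0]],[5,[0,0,0],[0,0,0]],[5,[0,0,0],[0,0,0]],[5,[0,0,0],[0,0,0]],[5,[0,0,0],[0,0,0]],[5,[0,0,0],[0,0,0]],[5,[0,0,0],[0,0,0]]]'

```text
time: 51.45
tool_pos: [0.5001, 0.0057, 0.093]
tool_rot: [0.001, 0.799, 0.602, 0.001]
contact_force: [-0.7, 0.5, 5.6]
gripper_width: 0.148
grasp_force: 60.2
```

Call:
arm_command --rows '[[5,[0,0,0.02],[0,0,0]],[5,[0,0,0.05],[0,0,0]],[5,[0,0,0.1],[0,0,0]],[5,[0,0,0.16],[0,0,0]],[5,[0,0,0.22],[0,0,0]],[5,[0,0,0.28],[0,0,0]],[5,[0,0,0.34],[0,0,0]],[5,[0,0,0.39],[0,0,0]],[5,[0,0,0.42],[0,0,0]],[5,[0,0,0.43],[0,0,0]],[5,[0,0,0.43],[0,0,0]],[5,[0,0,0.43],[0,0,0]]]'

```text
time: 52.45
tool_pos: [0.4985, 0.0059, 0.2193]
tool_rot: [-0.001, 0.799, 0.602, -0.001]
contact_force: [-0.7, -0.2, -3.9]
gripper_width: 0.148
grasp_force: 58.8
```

```bash
python3 - <<'E'
from h import *
st();f=grab("top")
X=cloud(f);Z=X[...,2];m=(abs(Z-.205)<.008)&(abs(X[...,1])<.16)&(X[...,0]>.35)&(X[...,0]<.66)
q=X[m]; print("cover",np.median(q[:,2]),cv2.minAreaRect((q[:,:2]*1000).astype(np.float32)))
E
```

```text
t52.5 [0.4985 0.0059 0.2193] yaw -16.0 F [-0.7 -0.2 -3.9] w 12.6 g 58.8 [-7.000e-04  7.987e-01  6.018e-01 -7.000e-04]
cover 0.20134340507789888 ((499.3265686035156, 5.289253234863281), (214.36581420898438, 150.7410125732422), 73.95488739013672)
```

Call:
arm_command --rows '[[5,[0.01,0.04,0],[0,0,0]],[5,[0.02,0.12,0],[0,0,0]],[5,[0.03,0.22,0],[0,0,0]],[5,[0.04,0.33,0],[0,0,0]],[5,[0.05,0.44,0],[0,0,0]],[5,[0.06,0.55,0],[0,0,0]],[5,[0.07,0.66,0],[0,0,0]],[5,[0.08,0.76,0],[0,0,0]],[5,[0.09,0.85,0],[0,0,0]],[5,[0.1,0.91,0],[0,0,0]],[5,[0.11,0.94,0],[0,0,0]],[5,[0.11,0.94,0],[0,0,0]]]'

```text
time: 53.5
tool_pos: [0.5317, 0.2896, 0.2192]
tool_rot: [-0.0, 0.798, 0.603, -0.001]
contact_force: [-0.6, -1.7, -4.6]
gripper_width: 0.153
grasp_force: 58.8
```

Call:
arm_command --rows '[[5,[0,0,0],[0,0,0]],[5,[0,0,0],[0,0,0]],[5,[0,0,0],[0,0,0]],[5,[0,0,0],[0,0,0]],[5,[0,0,0],[0,0,0]],[5,[0,0,0],[0,0,0]]]'

```text
time: 54.0
tool_pos: [0.5322, 0.2872, 0.2207]
tool_rot: [0.0, 0.799, 0.601, 0.0]
contact_force: [-0.2, -0.5, -3.7]
gripper_width: 0.149
grasp_force: 58.8
```

```bash
python3 - <<'E'
from h import *
st();f=grab("top")
X=cloud(f);Z=X[...,2];m=(abs(Z-.205)<.008)&(X[...,1]>.13)&(X[...,0]>.35)&(X[...,0]<.7)
q=X[m]; print("cover",np.median(q[:,2]),cv2.minAreaRect((q[:,:2]*1000).astype(np.float32)))
E
```

```text
t54.0 [0.5322 0.2872 0.2207] yaw -16.05 F [-0.2 -0.5 -3.7] w 12.8 g 58.8 [1.000e-04 7.989e-01 6.015e-01 1.000e-04]
cover 0.20275364123919834 ((532.292236328125, 286.41644287109375), (216.83009338378906, 151.34707641601562), 74.26054382324219)
```

Call:
arm_command --rows '[[5,[0,0,-0.05],[0,0,0]],[5,[0,0,-0.12],[0,0,0]],[5,[0,0,-0.18],[0,0,0]],[5,[0,0,-0.23],[0,0,0]],[5,[0,0,-0.26],[0,0,0]],[5,[0,0,-0.28],[0,0,0]],[5,[0,0,-0.28],[0,0,0]],[5,[0,0,-0.28],[0,0,0]],[5,[0,0,-0.295],[0,0,0]],[5,[0,0,-0.305],[0,0,0]],[5,[0,0,-0.315],[0,0,0]],[5,[0,0,-0.315],[0,0,0]]]'

```text
time: 55.05
tool_pos: [0.5318, 0.2877, 0.1255]
tool_rot: [-0.0, 0.799, 0.602, -0.0]
contact_force: [-0.5, -0.1, -4.5]
gripper_width: 0.148
grasp_force: 58.8
```

```bash
python3 - <<'E'
from h import *
st()
E
```

```text
t55.0 [0.5318 0.2877 0.1255] yaw -16.0 F [-0.5 -0.1 -4.5] w 12.7 g 58.8 [-1.000e-04  7.986e-01  6.018e-01 -4.000e-04]
```

The cover is over the walls without contact. Lowering it the rest of the way.

Call:
arm_command --rows '[[5,[0,0,-0.015],[0,0,0]],[5,[0,0,-0.03],[0,0,0]],[5,[0,0,-0.045],[0,0,0]],[5,[0,0,-0.06],[0,0,0]],[5,[0,0,-0.07],[0,0,0]],[5,[0,0,-0.078],[0,0,0]],[5,[0,0,-0.083],[0,0,0]],[5,[0,0,-0.086],[0,0,0]],[5,[0,0,-0.089],[0,0,0]],[5,[0,0,-0.089],[0,0,0]],[5,[0,0,-0.089],[0,0,0]]]'

```text
time: 55.97
tool_pos: [0.5323, 0.2879, 0.101]
tool_rot: [0.0, 0.799, 0.602, 0.0]
contact_force: [-5.4, -2.4, 3.7]
gripper_width: 0.156
grasp_force: 59.9
```

```bash
python3 - <<'E'
from h import *
st()
E
```

```text
t56.0 [0.5323 0.2879 0.101 ] yaw -16.0 F [-5.4 -2.4  3.7] w 13.3 g 59.9 [1.000e-04 7.986e-01 6.018e-01 1.000e-04]
```

Call:
arm_command --rows '[[20,[0,0,0],[0,0,0]],[50,[0,0,0],[0,0,0]],[50,[0,0,0],[0,0,0]],[50,[0,0,0],[0,0,0]],[50,[0,0,0],[0,0,0]],[50,[0,0,0],[0,0,0]],[50,[0,0,0.1],[0,0,0]],[50,[0,0,0.22],[0,0,0]],[50,[0,0,0.35],[0,0,0]],[50,[0,0,0.45],[0,0,0]],[50,[0,0,0.45],[0,0,0]],[50,[0,0,0.45],[0,0,0]]]'

```text
time: 56.97
tool_pos: [0.5336, 0.2884, 0.2378]
tool_rot: [0.001, 0.799, 0.602, 0.003]
contact_force: [-0.4, -0.1, -1.0]
gripper_width: 0.581
grasp_force: 0.0
```

Call:
arm_command --rows '[[50,[-0.1,-0.95,0],[0,0,0]],[50,[-0.1,-0.95,0],[0,0,0]],[50,[-0.1,-0.95,0],[0,0,0]],[50,[-0.1,-0.95,0],[0,0,0]],[50,[-0.1,-0.95,0],[0,0,0]],[50,[-0.1,-0.95,0],[0,0,0]],[50,[-0.1,-0.95,0],[0,0,0]],[50,[-0.1,-0.95,0],[0,0,0]],[50,[-0.1,-0.95,0],[0,0,0]],[50,[-0.1,-0.95,0],[0,0,0]],[50,[-0.1,-0.95,0],[0,0,0]]]'

```text
time: 57.88
tool_pos: [0.5018, 0.0038, 0.2333]
tool_rot: [-0.001, 0.798, 0.602, -0.0]
contact_force: [-1.1, 0.5, 0.3]
gripper_width: 0.583
grasp_force: 0.0
```

```bash
python3 - <<'E'
from h import *
st();T=grab("top");S=grab("side"); save(T,"final")
for f in(T,S):
    X=cloud(f);Z=X[...,2];m=(abs(Z-.084)<.008)&(X[...,1]>.13)&(X[...,0]>.4)&(X[...,0]<.68)
    q=X[m]; A=np.c_[q[:,:2]-q[:,:2].mean(0),np.ones(len(q))]; 
    print(cv2.minAreaRect((q[:,:2]*1000).astype(np.float32)),"plane",np.linalg.lstsq(A,q[:,2],rcond=None)[0].round(4))
E
```

```text
t57.9 [0.5018 0.0038 0.2333] yaw -15.92 F [-1.1  0.5  0.3] w 49.8 g 0.0 [-8.000e-04  7.982e-01  6.024e-01 -5.000e-04]
((532.8375854492188, 287.68621826171875), (216.16360473632812, 151.73077392578125), 74.5057373046875) plane [ 0.0014 -0.0005  0.0831]
((532.7440795898438, 289.35064697265625), (229.53919982910156, 150.16067504882812), 74.07060241699219) plane [0.0025 0.0027 0.085 ]
```

View pics/final.png

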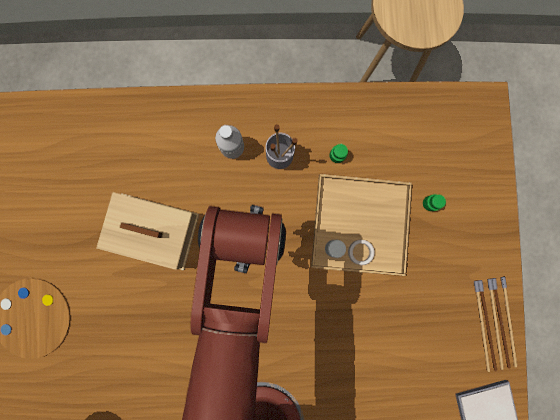

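The cover is back at (148,232), level, with the same height and pose as at the start (top at 0.083–0.085 m). The tin at (336,249) and tape at (362,252) are in the tray, and the bottle and brush tin are undisturbed. Handing in.

```bash
python3 -c "
from h import *
print(manip.job_done())"
```

```text
the job is handed in; nothing more can be done
None
```

The job is handed in at about 58 s: all six pots stand in the carrier's pockets, the cover is back level at its starting pose and height, and the tin, tape, bottle and brush tin are where they started.

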